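# Sweep spilled charcoal into the covered ash pan and push its lid shut

### The arm

A 7-joint arm with a two-finger parallel gripper is mounted at the origin on a cart in front of the work surface, level with it; the furniture and walls round the work are solid. World frame = base frame: x ahead of the robot, y to its left, z up, the work surface at z = 0. Lengths are in mm, angles in degrees, forces in N, time in s.
With the tool pointing down it reaches from about 425 to 875 mm from the base axis. Payload 4.7 kg.
Tool frame: the origin (TCP) lies on the centre line of the jaws, within the pads' length; the fingertips stand 19 mm ahead of it and the grasp point (between the pads) is the TCP; x points along the fingers, y is the direction in which the jaws open and shut, and the axes are right-handed (so a half turn about x gives the same grasp; the last joint's range is limited). The gripper opens to 87 mm and grips with 3 to 60 N. Pads are 19 mm wide; open, the fingers measure 117 mm over their backs; the gripper's body (75 mm by 190 mm) begins 51 mm behind the grasp point.
Start: joints at [73.287, 18.392, -4.016, 83.108, 1.295, 78.541, -3.26], TCP at [195.667, -619.87, 241.587] pointing down, gripper open.
Joint ranges: [-163.93, 163.93], [-17.29, 119.83], [-79.2, 71.16], [3.27, 140.29], [-89.18, 269.18], [5.43, 117.66], [-154.24, 154.24]. Speed limits (degrees/s): [147.25, 147.25, 180, 180, 180, 180, 180].

### API

Orientations are given as [roll, pitch, yaw] about the fixed x, y, z axes, in that order (R = Rz(yaw) Ry(pitch) Rx(roll)).
In Python, from station import ctrl gives the robot as it stands. The module is installed in compiled form; this text tells all that it offers.
- The arm moves only by the shell command python3 -m crank 'ROWS' [FORCE]. ROWS is JSON, a list that holds one entry, the list of rows, each a list of 7 numbers: the finger opening in cm, from 0 to 8.7, then the shift along the world's x, y, z in cm, then the turn, a rotation vector about the world's x, y, z in rad. In form: [[[gripper, x, y, z, rx, ry, rz], ...]]. A call has 1 to 20 rows; each row shifts and turns the commanded pose from where the row before left it; what a row does not reach is not made up. A row lasts 1/10 s, in which the tool goes at most 50 mm and 8.59 degrees, less where a joint would pass 70% of its speed; a pose out of reach is approached as far as the arm can. A call with a gripper value outside its range is refused whole. The fingers move at their own pace and stop on an object; FORCE is the grip in N (left out, the last holds). Time passes only in rows, so rows that do not move let the fingers close. It gives the time, the measured TCP pose, the force and the opening at its end, in the units of the state.
- ctrl.get_obs(): the state, without advancing time (a new reading comes with each control period).
- ctrl.capture(name): name is "scene" or "top"; returns the picture (420x560x3 uint8, red, green, blue); there is no depth.
- ctrl.camera_params(name): a dict with "camera_matrix" (3x3 intrinsics, pixels), "R" (3x3) and "t" (3): a world point X has camera coordinates R X + t. Camera axes: x right, y down, z forward; pixel columns grow to the right and rows downward; lengths in mm; the calibration is good to about 2 mm. A picture is of the moment at which its call begins. camera_params takes no time and is no camera call.
- ctrl.close_job(): hands the job in, once; it reports no verdict.
The state is a dict: "clock": time; "qpos": joint angles; "qd": joint speeds; "joint_efforts": joint torques, N m; "eef_pos": TCP position; "orientation": TCP orientation; "wrist_force": force on the tool from outside, world axes, zero at the start; "torque": the same for the moment, N m; "finger_gap": finger opening in mm.
Only numpy, scipy, OpenCV 4.12 (cv2) and the standard library are available. Lean on these libraries where they do the work, as an engineer would, in place of code of your own. Each camera call takes 0.05 s, during which the arm holds its last target. There are 200 camera calls.

### The job

Three lumps of cold charcoal fell on the hearth plate when the pit was topped up. Sweep all three along the plate with your fingertips, over the lip and fully into the ash pan - sweep them, do not pick them up - and then push the pan's lid fully shut over them, so that no ash blows about. Leave the quail egg and everything else where they are.

Things in the scene. Friction and masses are not known exactly. Their poses are not given: they have to be found in the camera images.
- hearth_plate: Flat sheet-steel plate screwed to the counter, 230 mm (x) by 570 mm (y), that keeps fallen embers off the counter top. Its upper face, on which the pan, the lumps and the quail egg are, is 4 mm above the counter (world z = 0.004). Origin under its middle.
- ash_pan: Covered ash pan of dark sheet steel, a low dustpan with a lid, screwed to the hearth plate, right of the middle; the mouth faces the robot's left. Origin under its middle, on the plate; own -x points out of the mouth, +x to the hinge, y across. Inside 145 mm wide; side walls 43 mm high, 2.5 mm thick, from x -55 mm to the back wall at x +62 mm. Screw feet 3 mm high reach 91 mm either side.
- pan_lip (a point): Middle of the front edge of the pan's lip, on the hearth plate, 81 mm out from the pan's origin. From here the knife-edged lip rises over 26 mm to the pan's floor, 3 mm above the plate. Low cheeks 16 mm high stand at both sides of the lip and flare slightly outward; 150 mm apart.
- pan_mouth (a point): Middle of the mouth at floor height (3 mm above the hearth plate), 52 mm out from the pan's origin, where the skirt of the shut lid comes down. A lump belongs fully inside this line (its middle at least), between the side walls.
- pan_lid (a joint): Lid angle, rad: 0 shut, 1.57 upright over the back wall, 2.0 leaning back; starts 1.65 to 1.95. Stiff hinge: stays at any angle, about 1 to 2 N at its free edge move it. Plate 118 mm long, 154 wide, 3 thick, with a skirt 36 mm deep at the free edge that closes the mouth when shut, 7 mm above the floor (it would sit on a lump left there); lid upright, the skirt points forward over the pan.
- lid_hinge (a point): Middle of the lid's hinge line at the top of the pan's back wall, 66 mm behind the pan's origin (its +x) and 46.5 mm above the hearth plate; the line runs along the pan's y. The shut lid's top is 50 mm above the plate.
- lid_edge (a point): Middle of the lid's free edge on its outer face (on top when shut), 118 mm from the hinge line; moves with the lid. A thumb tab 50 mm wide stands out 15 mm beyond it.
- coal_big: The biggest of three loose lumps of cold black charcoal, irregular, about 38 x 31 x 25 mm (own x, y, z), lying flat on the hearth plate left of the pan's mouth. Origin at its middle, half its height above the plate. 11 to 26 g; it slides along when pushed and stops with the finger.
- coal_mid: The middle-sized of three loose lumps of cold black charcoal, irregular, about 34 x 28 x 22 mm (own x, y, z), lying flat on the hearth plate left of the pan's mouth. Origin at its middle, half its height above the plate. 11 to 26 g; it slides along when pushed and stops with the finger.
- coal_small: The smallest of three loose lumps of cold black charcoal, irregular, about 29 x 25 x 20 mm (own x, y, z), lying flat on the hearth plate left of the pan's mouth. Origin at its middle, half its height above the plate. 11 to 26 g; it slides along when pushed and stops with the finger.
- quail_egg: Small white quail egg, 32 x 38 x 30 mm, lying loose on the hearth plate in the midst of the charcoal lumps; it rolls if touched. Origin on the plate under its middle. Not to be moved.
- cup: Steel cup, 77 mm wide and 101 mm high, standing at the left of the counter. Origin at the centre of its foot. Not to be moved.
- tape: Roll of brown packing tape lying flat, 96 mm across, 48 mm high, at the left. Origin under its centre. Not to be moved.
- price_0: The left of three price cards on wooden blocks, 24 x 62 x 59 mm, standing in a row at the back of the counter. Origin under the block. Not to be moved.
- price_2: The middle of three price cards on wooden blocks, 24 x 62 x 59 mm, standing in a row at the back of the counter. Origin under the block. Not to be moved.
- price_3: The right of three price cards on wooden blocks, 24 x 62 x 59 mm, standing in a row at the back of the counter. Origin under the block. Not to be moved.
- shaker: Glass shaker with white contents, 41 mm wide, 87 mm high, at the right. Not to be moved.
- scoop: Small sheet ash scoop with a wooden handle, 199 x 64 x 24 mm, at the far left. Not to be moved.

How it is judged (in metres and radians):
On the way, in this order (a step that is already met when the one before it is completed fails the run):
1. all three lumps are inside the pan while its lid is still open (x of coal_big in the frame of ash_pan between -0.052 and 0.065 m and y of coal_big in the frame of ash_pan between -0.075 and 0.075 m and height (world z) of each of coal_big, coal_mid, coal_small below 0.064 m and x of coal_mid in the frame of ash_pan between -0.052 and 0.065 m and y of coal_mid in the frame of ash_pan between -0.075 and 0.075 m and x of coal_small in the frame of ash_pan between -0.052 and 0.065 m and y of coal_small in the frame of ash_pan between -0.075 and 0.075 m and value of joint pan_lid above 0.8 rad), for 0.2 s.
2. the lid is pushed shut (value of joint pan_lid below 0.06 rad), for 0.2 s.
At the end, for the whole second after the job is handed in: The middle of each of the three lumps lies within the pan (inside of the mouth line where the shut lid's skirt comes down, between the side walls), at rest, and the lid is shut (joint below 0.06 rad). No lump was lifted on the way and nothing else was moved (x of coal_big in the frame of ash_pan between -0.052 and 0.065 m and y of coal_big in the frame of ash_pan between -0.075 and 0.075 m and height (world z) of each of coal_big, coal_mid, coal_small below 0.064 m and x of coal_mid in the frame of ash_pan between -0.052 and 0.065 m and y of coal_mid in the frame of ash_pan between -0.075 and 0.075 m and x of coal_small in the frame of ash_pan between -0.052 and 0.065 m and y of coal_small in the frame of ash_pan between -0.075 and 0.075 m and value of joint pan_lid below 0.06 rad and linear speed of each of coal_big, coal_mid, coal_small below 0.03 m/s); the robot touches nothing.
It fails at once if a lump was picked up: its middle rose more than 36 mm above the hearth plate outside the pan ((height (world z) of coal_big above 0.04 m and not (x of coal_big in the frame of ash_pan between -0.052 and 0.065 m and y of coal_big in the frame of ash_pan between -0.075 and 0.075 m)) or (height (world z) of coal_mid above 0.04 m and not (x of coal_mid in the frame of ash_pan between -0.052 and 0.065 m and y of coal_mid in the frame of ash_pan between -0.075 and 0.075 m)) or (height (world z) of coal_small above 0.04 m and not (x of coal_small in the frame of ash_pan between -0.052 and 0.065 m and y of coal_small in the frame of ash_pan between -0.075 and 0.075 m))).
It fails at once if the quail egg was moved by more than 25 mm (distance of quail_egg from where it was at the start of the episode above 0.025 m).
It fails at once if something else on the counter (cup, tape roll, scoop, shaker, price stands) was moved by more than 25 mm or knocked over (distance of any of cup, tape, price_0, price_2, price_3, shaker, scoop from where it was at the start of the episode above 0.025 m or angle between any of cup, tape, price_0, price_2, price_3, shaker, scoop's own z axis and vertical above 0.4 rad).
It also fails if it takes over 64 s, if anything falls off the work surface, if the arm or the gripper's body presses on something with over 40 N, if the wrist force passes 120 N, or if a joint passes its speed limit or range.

## Working session

There is one attempt and no reset: what is moved stays moved. The work goes in short steps, Python scripts to look and compute and a shell command to move; the robot and the scene stay as the last step left them, time stands still between calls to the robot, and variables do not carry over. Pictures are saved under pics/ and viewed, about 8 in all and at most 12, crops included, and the job is handed in when it is done.

```bash
mkdir -p pics; cat > h.py <<'E'
import numpy as np, cv2
from station import ctrl
def snap(c,n):
    im=ctrl.capture(c); cv2.imwrite(f'pics/{n}.png',im[:,:,::-1]); return im
def cam(c):
    p=ctrl.camera_params(c); return np.array(p['camera_matrix']),np.array(p['R']),np.array(p['t']).ravel()
def ray(c,uv,z):
    K,R,t=cam(c); d=R.T@np.linalg.inv(K)@np.array([uv[0],uv[1],1.]); o=-R.T@t
    return o+d*(z-o[2])/d[2]
def proj(c,X):
    K,R,t=cam(c); p=K@(R@np.array(X,float)+t); return p[:2]/p[2]
E
python3 - <<'E'
from h import *
a=snap('top','t0');b=snap('scene','s0')
cv2.imwrite('pics/both0.png',cv2.resize(np.hstack([a,b])[:,:,::-1],(800,300)))
o=ctrl.get_obs();print({k:np.round(o[k],2) for k in o})
for c in('top','scene'):
    K,R,t=cam(c);print(c,K[0,0],-R.T@t,R[2])
E
```

```text
{'clock': np.float64(0.1), 'qpos': array([73.29, 18.44, -4.02, 83.17,  1.3 , 78.54, -3.26]), 'qd': array([ 0.02, -0.17, -0.05, -0.19, -0.03,  0.  ,  0.05]), 'joint_efforts': array([ 0.000e+00, -4.926e+01, -4.100e-01, -3.134e+01, -6.000e-02,
        4.000e-02,  0.000e+00]), 'eef_pos': array([ 195.51, -619.41,  240.58]), 'orientation': array([-86.93,  89.9 , 110.6 ]), 'wrist_force': array([-0.35, -0.14, -0.5 ]), 'torque': array([-0.  ,  0.01,  0.03]), 'finger_gap': np.float64(86.66)}
top 381.6666716198008 [ 461.94600605   11.27486745 1074.12270696] [ 0.0869803  -0.00660322 -0.99618815]
scene 490.54683676942244 [166.42292333 754.00812901 960.54527377] [ 0.30717042 -0.59820424 -0.74013378]
```

View pics/t0.png

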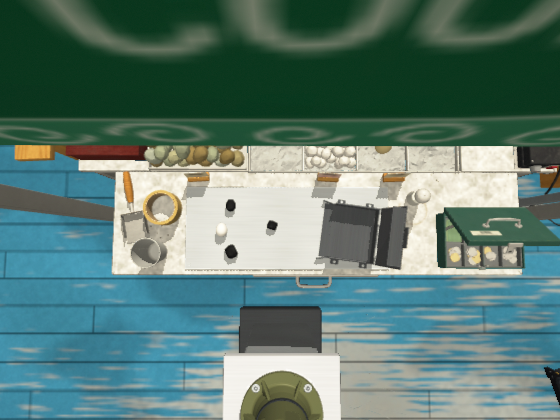

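View pics/s0.png

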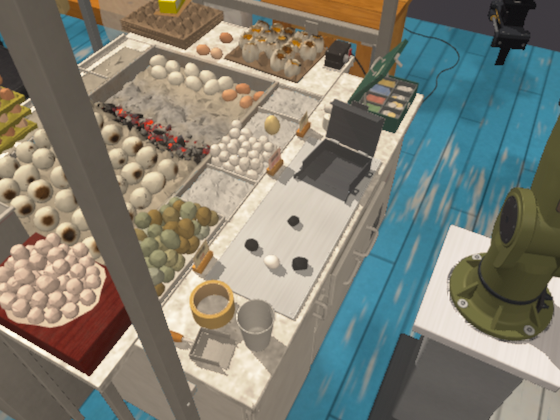

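The top view shows lumps at about (230,205), (272,226) and (231,252), the egg at (221,230), the pan around (348,233) and the lid open near (392,238). In the scene view the counter is clear between the lumps and the mouth.

```bash
cat >> h.py <<'E'
def coals(c='top',im=None,x0=186,x1=318):
    im=ctrl.capture(c) if im is None else im
    m=(im.max(2)<70).astype(np.uint8); m[:180]=0;m[275:]=0;m[:,:x0]=0;m[:,x1:]=0
    n,l,s,ce=cv2.connectedComponentsWithStats(m)
    for i in range(1,n):
        if s[i,4]>25: print('coal px',ce[i].round(1),'area',s[i,4],'bbox',s[i,:4],'world',ray(c,ce[i],15)[:2].round(1))
E
python3 - <<'E'
from h import *
a=cv2.imread('pics/t0.png')[:,:,::-1]
coals(im=a)
m=((a.min(2)>225)).astype(np.uint8);m[:215]=0;m[245:]=0;m[:,:205]=0;m[:,240:]=0
ys,xs=np.nonzero(m);print('egg',len(xs),xs.mean(),ys.mean(),xs.min(),xs.max(),ys.min(),ys.max(),ray('top',(xs.mean(),ys.mean()),15))
for n,uv,z in [('plateTL',(189,187),4),('plateBL',(186,268),4),('tape',(161,208),48),('cup',(146,251),101)]:
    print(n,ray('top',uv,z).round())
cv2.imwrite('pics/c0.png',cv2.resize(a[170:290,170:430,::-1],(780,360),interpolation=cv2.INTER_CUBIC))
E
```

```text
coal px [230.1 205.1] area 82 bbox [226 200   9  11] world [561.4 143.9]
coal px [271.6 225. ] area 66 bbox [267 221  10   9] world [506.2  28.4]
coal px [230.7 251.4] area 112 bbox [225 245  12  13] world [433.3 140.9]
egg 64 220.671875 227.625 217 224 223 232 [498.70782344 169.33437623  15.        ]
plateTL [614. 262.   4.]
plateBL [387. 265.   4.]
tape [550. 326.  48.]
cup [436. 344. 101.]
```

View pics/c0.png

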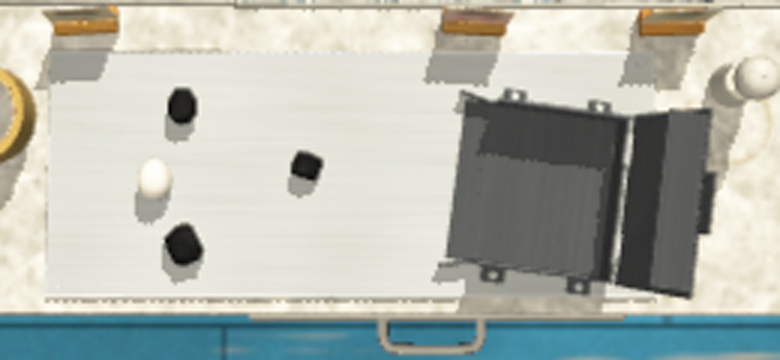

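```bash
python3 - <<'E'
from h import *
f=lambda u,v,z:ray('top',(170+u/3-.3,170+v/3-.3),z)[:2]
F=[f(515,95,6),f(600,106,6),f(492,273,6),f(578,286,6)]
print(np.round(F)); c=np.mean(F,0);print('centre',c)
far=(F[0]+F[1])/2;near=(F[2]+F[3])/2;d=far-near;print(np.linalg.norm(d),'yaw ydir',np.degrees(np.arctan2(d[1],d[0])))
e=F[1]-F[0]+F[3]-F[2];print('x dir',np.degrees(np.arctan2(e[1],e[0])),np.linalg.norm(e)/2)
for u,v,z in[(460,93,20),(435,280,20),(447,258,4),(465,97,4)]:print('lip',u,v,f(u,v,z).round())
for u,v in[(711,110),(691,297),(632,118),(617,287)]:print('lid',f(u,v,160).round(),f(u,v,50).round())
print('price',f(475,15,60),f(475,33,5),f(672,33,5),'shaker',f(757,75,85),f(725,100,5))
E
```

```text
[[ 573. -168.]
 [ 563. -248.]
 [ 408. -144.]
 [ 396. -224.]]
centre [ 484.87128448 -195.90210885]
168.2230599689145 yaw ydir -8.05867482320194
x dir -97.9176581114048 80.3994764536079
lip 460 93 [ 574. -115.]
lip 435 280 [402. -90.]
lip 447 258 [ 421. -103.]
lip 465 97 [ 572. -121.]
lid [ 545. -299.] [ 555. -337.]
lid [ 397. -279.] [ 389. -314.]
lid [ 539. -236.] [ 548. -265.]
lid [ 404. -221.] [ 398. -249.]
price [ 639.70282177 -123.81837982] [ 632.15806739 -130.97224188] [ 632.51235441 -317.30379612] shaker [ 582.89990924 -366.05532865] [ 568.95997831 -365.65543974]
```

```bash
python3 -m crank '[[[1.4,3,3.5,0.5,0,0,0.07],[1.4,3,3.5,0.5,0,0,0.07],[1.4,3,3.5,0,0,0,0.07],[1.4,3,3.5,0,0,0,0.07],[1.4,2.5,3.8,0,0,0,0.07],[1.4,2.5,3.8,0,0,0,0.07],[1.4,2.5,3.8,0,0,0,0.07],[1.4,2.5,3.8,0,0,0,0.07],[1.4,2,4,0,0,0,0.07],[1.4,2,4,0,0,0,0.07],[1.4,2,4,0,0,0,0.07],[1.4,2,4,0,0,0,0.07],[1.4,1,4,0,0,0,0.07],[1.4,1,4,0,0,0,0.07],[1.4,0,4,0,0,0,0.07],[1.4,0,4,0,0,0,0.07],[1.4,0,4,0,0,0,0.07],[1.4,0,4,0,0,0,0.07],[1.4,0,0,0,0,0,0],[1.4,0,0,0,0,0,0]]]' 20
```

```text
clock: 2.1
eef_pos: [515.3, 72.9, 251.3]
orientation: [-40.0, 90.0, -130.2]
wrist_force: [0.0, -0.0, -0.9]
finger_gap: 14.0
```

```bash
python3 -m crank '[[[1.4,-0.4,0,-4,0,0,0],[1.4,-0.4,0,-4,0,0,0],[1.4,0,0,-4,0,0,0],[1.4,0,0,-4,0,0,0],[1.4,0,0,-3,0,0,0],[1.4,0,0,-2,0,0,0],[1.4,0,0,0,0,0,0],[1.4,0,0,0,0,0,0]]]'
python3 - <<'E'
from h import *
snap('top','t1'); im=snap('scene','s1')
u,v=proj('scene',(506,28,15)).astype(int);print(u,v)
cv2.imwrite('pics/c1.png',cv2.resize(im[170:300,200:400,::-1],(800,520),interpolation=cv2.INTER_CUBIC))
E
```

```text
clock: 2.9
eef_pos: [507.9, 70.9, 41.7]
orientation: [-62.6, 90.0, -153.0]
wrist_force: [-0.0, -0.4, -0.8]
finger_gap: 14.1
291 220
```

View pics/c1.png

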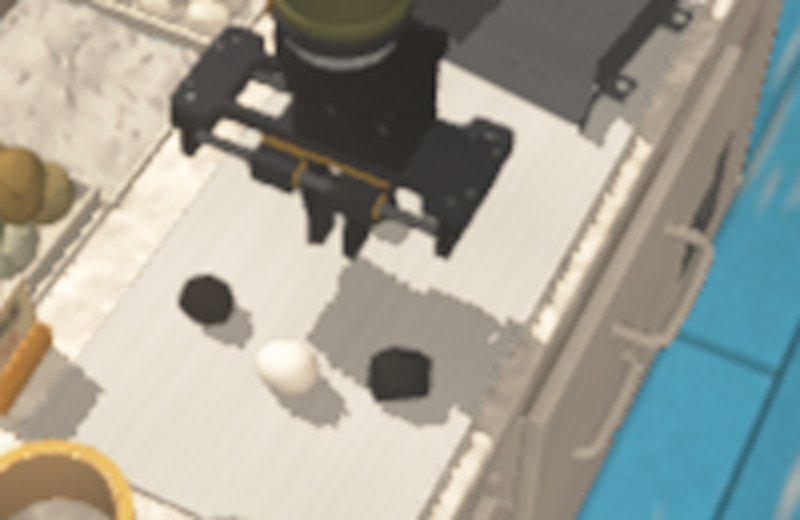

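```bash
python3 -m crank '[[[1.4,0,0,-1.15,0,0,0],[1.4,0,0,0,0,0,0],[1.4,0,-1,0,0,0,0],[1.4,0,-1,0,0,0,0],[1.4,0,-1.5,0,0,0,0],[1.4,-0.1,-1.5,0,0,0,0],[1.4,-0.1,-1.5,0,0,0,0],[1.4,-0.1,-1.5,0,0,0,0],[1.4,-0.1,-1.5,0,0,0,0],[1.4,-0.1,-1.5,0,0,0,0],[1.4,-0.1,-1.5,0,0,0,0],[1.4,-0.1,-1,0,0,0,0],[1.4,0,0,0,0,0,0]]]'
python3 - <<'E'
from h import *
im=snap('scene','s2');print(ctrl.get_obs()['eef_pos'])
cv2.imwrite('pics/c2.png',cv2.resize(im[120:270,200:400,::-1],(800,600),interpolation=cv2.INTER_CUBIC))
E
```

```text
clock: 4.3
eef_pos: [500.4, -65.3, 30.1]
orientation: [-0.5, 89.9, -91.0]
wrist_force: [-0.8, 0.1, 0.1]
finger_gap: 14.1
[500.5951802  -63.82118837  30.16761696]
```

View pics/c2.png

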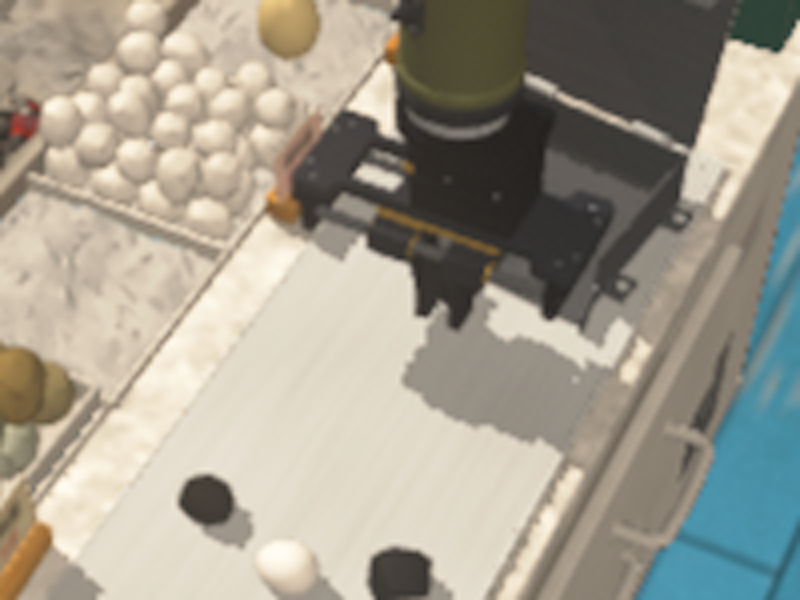

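```bash
python3 -m crank '[[[1.4,-0.1,-1,0,0,0,0],[1.4,-0.1,-1,0,0,0,0],[1.4,-0.1,-1.2,0,0,0,0],[1.4,-0.1,-1.2,0,0,0,0],[1.4,-0.1,-1.2,0,0,0,0],[1.4,-0.1,-1.2,0,0,0,0],[1.4,-0.1,-1,0,0,0,0],[1.4,-0.1,-1,0,0,0,0],[1.4,0,-0.5,0,0,0,0],[1.4,0,0,0,0,0,0]]]'
python3 -m crank '[[[1.4,0,2,0,0,0,0],[1.4,0,2,2,0,0,0],[1.4,0,2,4,0,0,0],[1.4,0,4,4,0,0,0],[1.4,0,4.5,1,0,0,0],[1.4,0,4.5,0,0,0,0],[1.4,0,4.5,0,0,0,0],[1.4,0,4,0,0,0,0],[1.4,0,0,0,0,0,0]]]'
python3 - <<'E'
from h import *
im=snap('scene','s3');t=snap('top','t3');coals(im=t)
cv2.imwrite('pics/c3.png',np.hstack([cv2.resize(im[120:270,200:400,::-1],(400,300)),cv2.resize(t[170:290,240:400,::-1],(400,300))]))
E
```

```text
clock: 5.35
eef_pos: [492.6, -156.8, 30.1]
orientation: [21.8, 90.0, -68.6]
wrist_force: [-0.6, -0.6, -0.2]
finger_gap: 14.0
clock: 6.25
eef_pos: [491.5, 122.3, 136.2]
orientation: [162.5, 89.8, 72.9]
wrist_force: [-0.5, -0.4, -0.0]
finger_gap: 14.1
coal px [237.3 202.3] area 434 bbox [223 186  24  44] world [569.2 124.1]
```

View pics/c3.png

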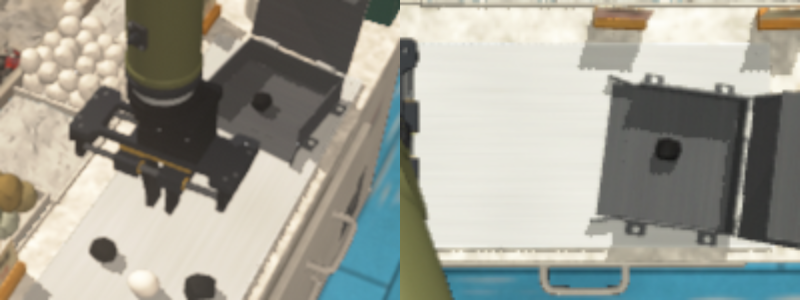

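The small lump lies inside the pan (top view ≈(347,230), world ≈(491,−177)). Next is the middle lump.

```bash
python3 -m crank '[[[1.4,3.6,3,0,0,0,0],[1.4,3.5,3.3,0,0,0,0],[1.4,0,0,-4,0,0,0],[1.4,0,0,-3,0,0,0],[1.4,0,0,-2,0,0,0],[1.4,0,0,0,0,0,0],[1.4,0,0,0,0,0,0]]]'
python3 - <<'E'
from h import *
im=snap('scene','s4')
cv2.imwrite('pics/c4.png',cv2.resize(im[190:310,200:360,::-1],(640,480),interpolation=cv2.INTER_CUBIC))
E
```

```text
clock: 7.05
eef_pos: [563.9, 176.3, 45.5]
orientation: [-43.6, 90.0, -134.0]
wrist_force: [0.5, 0.3, 0.4]
finger_gap: 13.8
```

View pics/c4.png

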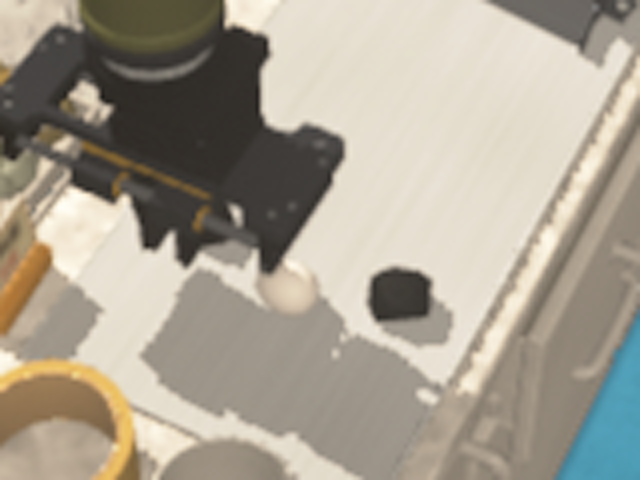

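```bash
python3 -m crank '[[[1.4,0,0.8,0,0,0,0],[1.4,0,0,-1,0,0,0],[1.4,0,0,-0.55,0,0,0],[1.4,0,0,0,0,0,0],[1.4,0,-0.8,0,0,0,0],[1.4,-0.1,-1,0,0,0,0],[1.4,-0.1,-1.2,0,0,0,0],[1.4,-0.1,-1.2,0,0,0,0],[1.4,-0.1,-1.2,0,0,0,0],[1.4,-0.1,-1.5,0,0,0,0],[1.4,-0.2,-1.5,0,0,0,0],[1.4,-0.1,-1.5,0,0,0,0],[1.4,-0.2,-1.5,0,0,0,0],[1.4,-0.1,-1.5,0,0,0,0],[1.4,-0.2,-1.5,0,0,0,0],[1.4,-0.1,-1.5,0,0,0,0],[1.4,-0.2,-1.5,0,0,0,0],[1.4,-0.1,-1.5,0,0,0,0],[1.4,-0.2,-1,0,0,0,0],[1.4,0,0,0,0,0,0]]]'
python3 - <<'E'
from h import *
im=snap('scene','s5');t=snap('top','t5');coals(im=t)
cv2.imwrite('pics/c5.png',np.hstack([cv2.resize(im[120:270,200:400,::-1],(400,300)),cv2.resize(t[170:290,220:380,::-1],(400,300))]))
E
```

```text
clock: 9.1
eef_pos: [544.4, -15.8, 29.8]
orientation: [-23.4, 89.9, -113.9]
wrist_force: [0.4, 0.1, 0.5]
finger_gap: 14.1
coal px [267.7 204.1] area 37 bbox [264 190   9  29] world [564.5  39.2]
coal px [280.6 245.1] area 145 bbox [273 232  20  43] world [450.8   3.2]
coal px [230.7 251.4] area 112 bbox [225 245  12  13] world [433.3 140.9]
```

View pics/c5.png

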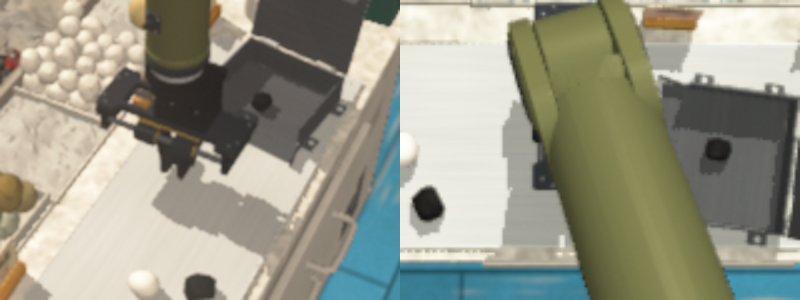

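```bash
python3 -m crank '[[[1.4,-0.1,-1,0,0,0,0],[1.4,-0.1,-1.3,0,0,0,0],[1.4,-0.2,-1.3,0,0,0,0],[1.4,-0.1,-1.3,0,0,0,0],[1.4,-0.2,-1.3,0,0,0,0],[1.4,-0.1,-1.2,0,0,0,0],[1.4,-0.2,-1.2,0,0,0,0],[1.4,-0.1,-1.2,0,0,0,0],[1.4,-0.2,-1.2,0,0,0,0],[1.4,-0.1,-1.2,0,0,0,0],[1.4,-0.1,-1,0,0,0,0],[1.4,0,-0.5,0,0,0,0],[1.4,0,0,0,0,0,0]]]'
python3 -m crank '[[[1.4,0,2,0,0,0,0],[1.4,0,2,2,0,0,0],[1.4,0,2,4,0,0,0],[1.4,-1,4,4,0,0,0],[1.4,-1,4.5,1,0,0,0],[1.4,-1,4.5,0,0,0,0],[1.4,-1,4.5,0,0,0,0],[1.4,-1,4,0,0,0,0],[1.4,0,4,0,0,0,0],[1.4,0,0,0,0,0,0]]]'
python3 - <<'E'
from h import *
im=snap('scene','s6');t=snap('top','t6');coals(im=t)
cv2.imwrite('pics/c6.png',np.hstack([cv2.resize(im[120:270,200:400,::-1],(400,300)),cv2.resize(t[170:290,240:400,::-1],(400,300))]))
E
```

```text
clock: 10.5
eef_pos: [529.6, -151.6, 29.9]
orientation: [15.5, 90.0, -74.9]
wrist_force: [0.7, -0.9, -0.2]
finger_gap: 13.8
clock: 11.5
eef_pos: [479.3, 166.9, 135.5]
orientation: [161.0, 89.8, 71.3]
wrist_force: [0.5, -0.7, 0.1]
finger_gap: 13.8
coal px [215.2 216.7] area 888 bbox [194 192  43  66] world [529.1 185.1]
```

View pics/c6.png

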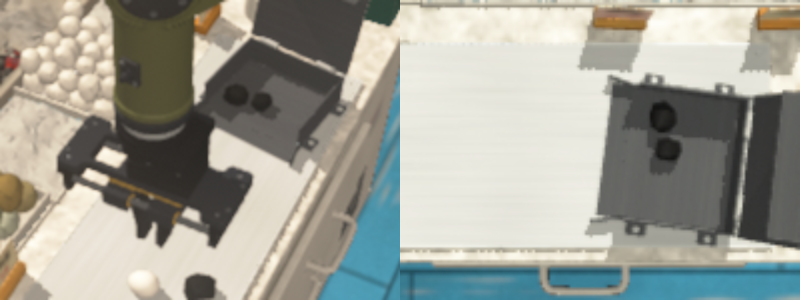

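```bash
python3 -m crank '[[[1.4,-2.2,0.8,0,0,0,0],[1.4,-2.2,0.8,0,0,0,0],[1.4,0,0,-2,0,0,0],[1.4,0,0,-3,0,0,0],[1.4,0,0,-2.5,0,0,0],[1.4,0,0,0,0,0,0],[1.4,0,0,0,0,0,0]]]'
```

```text
clock: 12.3
eef_pos: [437.0, 174.6, 59.9]
orientation: [-92.1, 89.9, 177.6]
wrist_force: [0.7, -0.5, 0.4]
finger_gap: 13.9
```

```bash
python3 -m crank '[[[1.4,-0.3,0.7,0,0,0,0],[1.4,0,0,-1.5,0,0,0],[1.4,0,0,-1.5,0,0,0],[1.4,0,0,0,0,0,0],[1.4,0,-0.8,0,0,0,0],[1.4,0,-1,0,0,0,0],[1.4,0.1,-1.2,0,0,0,0],[1.4,0.1,-1.2,0,0,0,0],[1.4,0.1,-1.2,0,0,0,0],[1.4,0.2,-1.5,0,0,0,0],[1.4,0.1,-1.5,0,0,0,0],[1.4,0.2,-1.5,0,0,0,0],[1.4,0.1,-1.5,0,0,0,0],[1.4,0.2,-1.5,0,0,0,0],[1.4,0.1,-1.5,0,0,0,0],[1.4,0.2,-1.5,0,0,0,0],[1.4,0.1,-1.5,0,0,0,0],[1.4,0.1,-1.5,0,0,0,0],[1.4,0.1,-1,0,0,0,0],[1.4,0,0,0,0,0,0]]]'
python3 - <<'E'
from h import *
im=snap('scene','s7')
cv2.imwrite('pics/c7.png',cv2.resize(im[130:280,200:400,::-1],(560,420)))
E
```

```text
clock: 14.3
eef_pos: [451.3, -18.8, 30.3]
orientation: [44.2, 89.9, -46.3]
wrist_force: [0.2, -0.6, -0.2]
finger_gap: 14.2
```

View pics/c7.png

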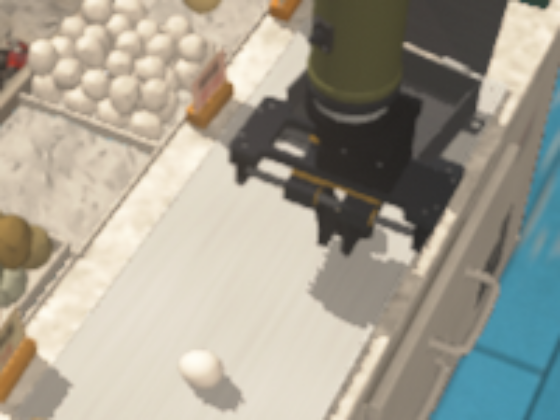

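```bash
python3 -m crank '[[[1.4,0,-1,0,0,0,0],[1.4,0.1,-1.2,0,0,0,0],[1.4,0,-1.2,0,0,0,0],[1.4,0.1,-1.2,0,0,0,0],[1.4,0,-1.2,0,0,0,0],[1.4,0.1,-1.2,0,0,0,0],[1.4,0,-1.2,0,0,0,0],[1.4,0.1,-1.2,0,0,0,0],[1.4,0,-1.2,0,0,0,0],[1.4,0.1,-1.2,0,0,0,0],[1.4,0,-0.8,0,0,0,0],[1.4,0,-0.5,0,0,0,0],[1.4,0,0,0,0,0,0]]]'
python3 -m crank '[[[1.4,0,2,0,0,0,0],[1.4,0,2,2,0,0,0],[1.4,1,2,4,0,0,0],[1.4,1,4,4,0,0,0],[1.4,1,4,4,0,0,0],[1.4,1,4,4,0,0,0],[1.4,1,4,2,0,0,0],[1.4,1,4,2,0,0,0],[1.4,0,0,0,0,0,0]]]'
python3 - <<'E'
from h import *
im=snap('scene','s8');t=snap('top','t8')
cv2.imwrite('pics/c8.png',np.hstack([cv2.resize(im[80:230,220:420,::-1],(400,300),interpolation=cv2.INTER_CUBIC),cv2.resize(t[170:290,270:430,::-1],(400,300),interpolation=cv2.INTER_CUBIC)]))
E
```

```text
clock: 15.65
eef_pos: [455.9, -148.4, 29.7]
orientation: [-3.4, 90.0, -93.7]
wrist_force: [0.5, 0.4, 0.4]
finger_gap: 14.1
clock: 16.55
eef_pos: [513.2, 105.1, 237.6]
orientation: [125.7, 89.6, 36.1]
wrist_force: [-0.3, 0.1, 0.4]
finger_gap: 14.2
```

View pics/c8.png

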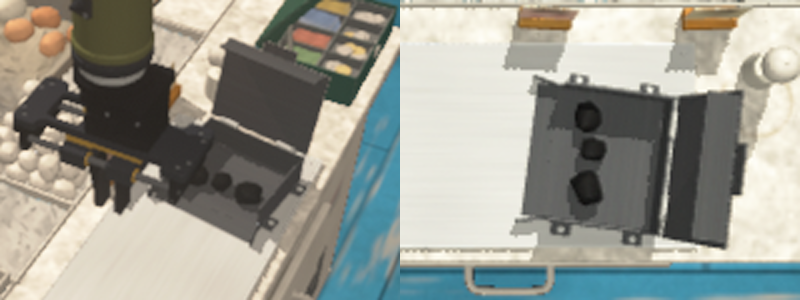

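```bash
python3 - <<'E'
from h import *
T=lambda u,v:np.array([270+(u-400)/2.5-.3,170+v/2.5-.3]); S=lambda u,v:np.array([220+u/2-.25,80+v/2-.25])
xd=np.array([-.139,-.990]);yd=np.array([.99,-.139]);O=np.array([484,-194])
for u,v,z in[(588,117,18),(593,149,17),(586,188,19)]:
    w=ray('top',T(u,v),z)[:2];print('lump',w.round(),'pan',(w-O)@xd,(w-O)@yd)
def P(c):
    K,R,t=cam(c);return K@np.c_[R,t]
def tri(a,b):
    X=cv2.triangulatePoints(P('top'),P('scene'),a.reshape(2,1),b.reshape(2,1)).ravel();X=X[:3]/X[3]
    print(X.round(),proj('top',X)-a,proj('scene',X)-b);return X
A=tri(T(742,92),S(235,40));B=tri(T(724,246),S(328,72))
M=(A+B)/2;print('edge mid',M,'rel hinge', (M[:2]-O)@xd-66, M[2]-50.5, np.degrees(np.arctan2(M[2]-50.5,66-(M[:2]-O)@xd)))
H=O+66*xd;print('hinge',H)
for a in(1.65,1.75,1.85,1.95):
    E=H-118*np.cos(a)*xd;print(a,E,50.5+118*np.sin(a))
    for s in(77,-77):
        X=np.r_[E+s*yd,50.5+118*np.sin(a)];print('  ',proj('top',X).round(1),proj('scene',X).round(1))
print('seen',T(742,92),T(724,246),S(235,40),S(328,72))
E
```

```text
lump [ 530. -175.] pan -25.096360914474307 42.73574766106983
lump [ 494. -180.] pan -14.992719137865889 8.369771695787756
lump [ 451. -172.] pan -17.630845042270977 -35.40476505727368
[ 539. -301.  160.] [1.06066447 2.69895482] [-1.56605412 -0.10308809]
[ 396. -274.  175.] [0.49018928 1.30250941] [-0.7733239  0.0124785]
edge mid [ 467.27210373 -287.7738856   167.35468262] rel hinge 29.16132432543361 116.85468262206271 104.01208443391067
hinge [ 474.826 -259.34 ]
1.65 [ 473.52825918 -268.58290223] 168.13007335756242
   [399.4 204.2] [328.9 100.3]
   [392.  268.7] [380.  121.2]
1.75 [ 471.9024082  -280.16270422] 166.61034173112455
   [404. 205.] [331.1  98.7]
   [396.7 269.3] [382.  119.3]
1.85 [ 470.30576877 -291.53445263] 163.9304739510854
   [408.4 205.7] [333.2  97.5]
   [401.2 269.9] [383.9 117.9]
1.95 [ 468.754294   -302.58452472] 160.1172463704566
   [412.4 206.5] [335.2  96.7]
   [405.3 270.4] [385.6 116.9]
seen [406.5 206.5] [399.3 268.1] [337.25  99.75] [383.75 115.75]
```

All three lumps are in the pan: top-view crop (588,117), (593,149) and (586,188), pan x ≈ −25, −15 and −18 mm. The lid stands at about 1.82 rad. Now I move behind the lid, passing over it.

```bash
python3 -m crank '[[[1.4,0,-2,2,0,0,-0.07],[1.4,0,-3.5,0,0,0,-0.07],[1.4,-0.3,-4,0,0,0,0],[1.4,-0.3,-4,0,0,0,0],[1.4,-0.4,-4,0,0,0,0],[1.4,-0.4,-4,0,0,0,0],[1.4,-0.4,-4,0,0,0,0],[1.4,-0.4,-4,0,0,0,0],[1.4,-0.5,-4,0,0,0,0],[1.4,-0.5,-4,0,0,0,0],[1.4,-0.5,-4,0,0,0,0],[1.4,-0.5,-3.5,0,0,0,0],[1.4,0,0,0,0,0,0],[1.4,0,0,0,0,0,0]]]'
```

```text
clock: 18.05
eef_pos: [468.0, -354.7, 252.7]
orientation: [-125.3, 89.8, 136.2]
wrist_force: [0.3, 0.2, 0.7]
finger_gap: 14.1
```

```bash
python3 -m crank '[[[1.4,0,0,-3,0,0,0],[1.4,0,0,-3,0,0,0],[1.4,0,0,-2.7,0,0,0],[1.4,0,1,0,0,0,0],[1.4,0.2,1.3,0,0,0,0],[1.4,0.2,1.2,0,0,0,0],[1.4,0.2,1.2,0,0,0,0],[1.4,0.1,1.2,0,0,0,0],[1.4,0.2,1.2,0,0,0,0],[1.4,0.1,1.2,0,0,0,0],[1.4,0,0,0,0,0,0]]]'
python3 - <<'E'
from h import *
im=snap('scene','s9');t=snap('top','t9')
cv2.imwrite('pics/c9.png',np.hstack([cv2.resize(im[80:230,220:420,::-1],(400,300),interpolation=cv2.INTER_CUBIC),cv2.resize(t[170:290,270:430,::-1],(400,300),interpolation=cv2.INTER_CUBIC)]))
E
```

```text
clock: 19.15
eef_pos: [480.6, -267.7, 167.4]
orientation: [171.3, 90.0, 73.1]
wrist_force: [0.0, -0.1, -0.2]
finger_gap: 13.6
```

View pics/c9.png

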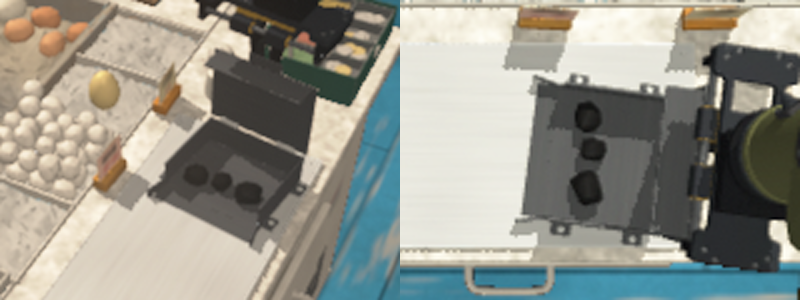

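```bash
python3 -m crank '[[[1.4,0.2,1.2,-0.1,0,0,0],[1.4,0.2,1.2,-0.2,0,0,0],[1.4,0.1,1.2,-0.3,0,0,0],[1.4,0.2,1.2,-0.6,0,0,0],[1.4,0.2,1.2,-0.8,0,0,0],[1.4,0.1,1,-0.8,0,0,0],[1.4,0.1,0.8,-1,0,0,0],[1.4,0.1,0.8,-1.1,0,0,0],[1.4,0,0.6,-1.2,0,0,0],[1.4,0,0.3,-1,0,0,0],[1.4,0,0.2,-1,0,0,0],[1.4,0,0.1,-0.8,0,0,0],[1.4,0,0,0,0,0,0]]]'
```

```text
clock: 20.55
eef_pos: [491.0, -172.0, 76.7]
orientation: [-108.4, 89.9, 153.3]
wrist_force: [-0.2, -0.2, -0.4]
finger_gap: 14.3
```

```bash
python3 -m crank '[[[1.4,0,0,-0.3,0,0,0],[1.4,0,0,-0.2,0,0,0],[1.4,0,0,0,0,0,0],[1.4,0,0,0,0,0,0],[1.4,0,0,0,0,0,0]]]'
```

```text
clock: 21.05
eef_pos: [492.2, -172.5, 73.4]
orientation: [56.6, 90.0, -41.7]
wrist_force: [-0.2, 0.1, -0.6]
finger_gap: 14.0
```

```bash
python3 -m crank '[[[1.4,0,0,-0.2,0,0,0],[1.4,0,0,-0.1,0,0,0],[1.4,0,0,0,0,0,0],[1.4,0,0,0,0,0,0]]]'
```

```text
clock: 21.45
eef_pos: [492.5, -172.5, 72.7]
orientation: [-2.3, 89.9, -100.6]
wrist_force: [-6.9, 2.1, 18.2]
finger_gap: 14.4
```

```bash
python3 -m crank '[[[1.4,0,0,1,0,0,0],[1.4,0,0,4,0,0,0],[1.4,0,0,4,0,0,0],[1.4,0,4,4,0,0,0],[1.4,0,4,4,0,0,0],[1.4,0,4,0,0,0,0],[1.4,0,4,0,0,0,0],[1.4,0,4,0,0,0,0],[1.4,0,4,0,0,0,0],[1.4,0,0,0,0,0,0],[1.4,0,0,0,0,0,0]]]'
python3 - <<'E'
from h import *
im=snap('scene','s10');t=snap('top','t10')
cv2.imwrite('pics/c10.png',np.hstack([cv2.resize(im[80:305,160:460,::-1],(400,300),interpolation=cv2.INTER_CUBIC),cv2.resize(t[170:290,270:430,::-1],(400,300),interpolation=cv2.INTER_CUBIC)]))
print(ctrl.get_obs()['wrist_force'])
E
```

```text
clock: 22.55
eef_pos: [492.0, 59.3, 231.1]
orientation: [40.5, 90.0, -57.7]
wrist_force: [0.7, 0.0, -0.1]
finger_gap: 13.8
[-0.70877824 -0.26460788 -0.27798897]
```

```bash
python3 - <<'E'
from h import *
t=cv2.imread('pics/t10.png');t0=cv2.imread('pics/t0.png');s=cv2.imread('pics/s10.png');s0=cv2.imread('pics/s0.png')
# far corner/near corner of the free edge if shut vs 0.06/0.15 rad
O=np.array([484,-194]);xd=np.array([-.139,-.990]);yd=np.array([.99,-.139])
for a in(0,.06,.15):
    E=O+66*xd-118*np.cos(a)*xd
    print(a,[proj(c,np.r_[E+k*yd,50.5+118*np.sin(a)+3]).round(1).tolist() for c in('top','scene') for k in(60,-60)])
g=cv2.cvtColor(t,6)
for v in(218,225,250):print('top row',v,g[v,300:345:1].tolist())
# egg, and largest differences outside arm: left objects + shaker
m=lambda a:[np.round(np.mean(np.nonzero(a[240:280,255:290].min(2)>215),1),2)]
print('egg scene',m(s0),m(s))
for n,(y0,y1,x0,x1) in dict(shaker=(180,210,408,435),cards=(170,184,370,410),cuptape=(185,270,115,182)).items():
    d=np.abs(t[y0:y1,x0:x1].astype(int)-t0[y0:y1,x0:x1]).max(2);print(n,d.mean().round(2),(d>50).sum())
E
```

```text
0 [[338.1, 207.9], [332.4, 252.4], [306.5, 160.4], [344.8, 178.5]]
0.06 [[338.6, 207.7], [332.9, 252.5], [306.6, 158.4], [345.1, 176.5]]
0.15 [[339.7, 207.4], [333.9, 252.7], [307.0, 155.3], [345.7, 173.4]]
top row 218 [231, 231, 232, 232, 232, 232, 232, 232, 232, 232, 232, 232, 232, 232, 232, 232, 232, 232, 232, 232, 232, 232, 222, 131, 100, 99, 100, 102, 101, 93, 67, 65, 69, 66, 50, 64, 112, 104, 102, 100, 99, 100, 102, 100, 100]
top row 225 [232, 232, 231, 231, 232, 231, 231, 231, 232, 232, 232, 231, 231, 230, 230, 231, 230, 230, 230, 230, 229, 220, 135, 100, 99, 99, 101, 101, 97, 88, 103, 104, 105, 104, 102, 100, 103, 102, 100, 98, 99, 101, 99, 100, 99]
top row 250 [232, 233, 233, 233, 233, 234, 234, 233, 234, 235, 235, 235, 235, 235, 235, 235, 235, 235, 225, 131, 97, 75, 70, 71, 70, 69, 71, 71, 70, 67, 48, 63, 111, 104, 103, 101, 99, 101, 102, 100, 101, 101, 100, 99, 96]
egg scene [array([18.28, 14.24])] [array([18.25, 14.36])]
shaker 3.76 0
cards 3.82 0
cuptape 3.78 2
```

```bash
python3 -c "
from station import ctrl
print(ctrl.close_job())"
```

```text
the job is handed in; nothing more can be done
None
```

I swept all three lumps into the ash pan with the fingertips, one at a time: small, then middle, then big. I then pushed the lid down from behind until it met its stop. The job was handed in at about 22.7 s of the 64 s allowed; no verdict is reported.

- **Lumps:** before I shut the lid, the pan-frame x of the lumps was about −25, −15 and −18 mm and y about +43, +8 and −35 mm. All are inside the limits. I did not grip or lift any lump, and with the lid shut they can no longer be seen.
- **Lid:** when the finger met the stop with 18 N, its tip was 53.7 mm above the counter; the shut lid's top should be at 54 mm. In the top view the lid's edge lies within about 1 px of where it should be when shut.
- **Other objects:** the egg did not move (about 0.1 px between the first and last scene pictures). The areas of the top view covering the shaker, the two right-hand price cards, the cup and the tape roll are unchanged. I did not check the left price card separately, and the scoop only where it falls in the cup and tape area.
- **Check that failed:** I could not view the final picture, because the limit of 12 views was used up. The last lid and object checks are therefore only numeric, made on the saved images.

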